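# Set out the cell-counting kit on the slide box

### The job

Set out the cell-counting kit on the lid of the flat blue slide box. Lay the flat grey counting-chamber case crosswise at the box's left end (as the robot sees it), centred across the lid and with its outer long edge flush with that end, and set the small lidded dish on the middle of the case. On the lid's long middle line stand the small glass vial with 2 cm of lid between it and the right end, and stand the timer upright and crosswise, midway between the case and the vial.

Things in the scene. Friction and masses are not known exactly. Their poses are not given: they have to be found in the camera images.
- pillar_corner (a point): front left foot corner of the big square wall pillar (fixed, higher than the arm), which fills x = 0.365 to 0.58 m and y = -0.32 to +0.13 m (world). The arm starts to the right of it and all the work lies to the left of it: tuck the arm in before swinging past. A wall socket, 0.13 m high, stands at x = 0.46 to 0.50 m, y = 0.53 to 0.69 m.
- slide_box: flat closed blue box for slides, 98 x 159 x 34 mm, fixed to the bench. Origin: centre of its underside; y along its 159 mm length, x across, z up; flat lid at z = 34 mm, from x = -47 to +45 mm (a clasp stands out on +x). Its +y end is always the left-hand end as the robot sees it (yaw 0 to 0.4 rad).
- chamber_case: flat grey plastic case, clasped shut, 52 x 93 x 18 mm, lies flat and loose. Origin: centre of its underside; z up, y along its 93 mm length, x across. The body proper is 46 mm wide, from x = -24 to +22 mm; a small clasp on the +x side may face either way. Laid flush at the lid's end its centre is 55 mm from the box's centre. Grasp it across the width.
- small_dish: small round clear plastic culture dish with lid, 60 mm diameter, 15 mm tall, lies flat and loose. Origin: centre of its underside, z up. (The 98 mm dish is not part of the job.)
- vial: small clear glass vial with a ribbed white cap, 25 mm diameter, 56 mm tall, upright and loose; the body is full diameter to about 45 mm, the cap 16 mm wide. Origin: centre of its underside, z up. In place its centre is 47 mm from the box's centre.
- lab_timer: white bench timer with a small screen, a thin upright slab 18 x 62 x 60 mm, loose, standing on edge. Origin: centre of its underside; x through its 18 mm thickness (slab proper from x = -7 to +9 mm), y along its 62 mm width, z up. Crosswise means its width lies across the box; either face may look left. In place it stands 2 mm right of the box's centre.
Mind the look-alikes: they are no part of the job. Leave any red look-alike of the vial alone.

How it is judged:
By the outcome, as a careful person would: the job done as asked, in the order asked, and still so for the second after the job is handed in, with the robot touching nothing.
It also fails if it takes over 120 s, if anything falls off the work surface, if the arm or the gripper's body presses on something with over 40 N, if the wrist force passes 120 N, or if a joint passes its speed limit or range.

### The arm

A 6-joint arm with a two-finger parallel gripper is mounted at the origin on the work surface; the furniture and walls round the work are solid. World frame = base frame: x ahead of the robot, y to its left, z up, the work surface at z = 0. Lengths are in m, angles in degrees, forces in N, time in s.
With the tool pointing down it reaches from about 0.325 to 0.85 m from the base axis. Payload 15.5 kg.
Tool frame: the origin (TCP) lies midway between the tips of the shut fingers; the grasp point (between the pads) lies 19 mm behind it; z points along the fingers, y is the line along which they close (so a half turn about z gives the same grasp; the last joint's range is limited). The gripper opens to 91 mm and grips with 3 to 60 N. Pads are 32 mm wide; open, the fingers measure 118 mm over their backs; the gripper's body (76 mm by 178 mm) begins 60 mm behind the grasp point.
Start: joints at [-73.826, 28.281, 77.091, -0, 74.628, -5.472], TCP at [0.231, -0.581, 0.214] pointing down, gripper open.
Joint ranges: [-166.48, 166.48], [-47.26, 123.95], [12.59, 153.08], [-70.14, 250.14], [6.76, 159.57], [-176.63, 176.63]. Speed limits (degrees/s): [108.29, 108.29, 147.25, 172.46, 172.46, 172.46].

### API

Orientations are given as a 3x3 rotation matrix whose columns are the frame's x, y, z axes.
In Python, from bench import ctrl gives the robot as it stands. The module is installed in compiled form; this text tells all that it offers. Calls block until the motion is done:
- ctrl.goto(position, orientation): joint-space move of the TCP to a pose.
- ctrl.move_l(position, vel=0.15, ori=None, contact_N=None): straight line of the TCP; ori=None keeps the orientation; vel is the mean speed in m/s. With contact_N (N) it stops when the force on the tool has changed by that much, and returns True; else False.
- ctrl.movej(angles): joint-space move.
- ctrl.command_gripper(opening): opening from 0.0 (shut) to 1.0 (fully open); the grip force is fixed at half the most; returns when the fingers have stopped.
- ctrl.sleep(seconds).
- ctrl.ik(position, orientation): joint angles nearest the present ones, or None.
- ctrl.read_camera(name): name is "side" or "top" or "wrist"; returns the picture (480x640x3 uint8, blue, green, red); there is no depth.
- ctrl.camera_params(name): a dict with "fx", "fy", "cx", "cy" (pixels), "D" ([k1, k2, p1, p2, k3] as OpenCV has them; the pictures are not rectified), "pose" (4x4, takes a point from camera to world coordinates); the wrist camera has in their place "T_tool_cam" (4x4, takes a point from camera to tool coordinates, whose origin is the TCP and whose axes are the flange's). Camera axes: x right, y up, looking along -z (the intrinsics and any distortion apply to the point x, -y, -z); pixel columns grow to the right and rows downward; lengths in m; the calibration is good to about 2 mm. A picture is of the moment at which its call begins: read the wrist's pose just before it. camera_params takes no time and is no camera call.
A pose or a line that the arm cannot do raises ctrl.MotionError and nothing moves.
- ctrl.sign_off(): hands the job in; it is judged then, once.
Readings, each from a call of its own:
- ctrl.current_t(): time.
- ctrl.current_q(): joint angles.
- ctrl.current_dq(): joint speeds.
- ctrl.current_effort(): joint torques, N m.
- ctrl.current_tool_pos(): TCP position.
- ctrl.current_eef_rot(): TCP orientation.
- ctrl.current_contact_force(): force on the tool from outside, world axes, zero at the start.
- ctrl.current_wrist_torque(): the same for the moment, N m.
- ctrl.current_grip_width(): opening from 0.0 (shut) to 1.0 (fully open).
- ctrl.current_grasp_force(): force on a finger pad.
Only numpy, scipy, OpenCV 4.12 (cv2) and the standard library are available. Lean on these libraries where they do the work, as an engineer would, in place of code of your own. Each camera call takes 0.05 s, during which the arm holds its last target. There are 200 camera calls.

## Working session

There is one attempt and no reset: what is moved stays moved. The work goes in short steps, each a Python script; the robot and the scene stay as the last script left them, time stands still between calls to the robot, and variables do not carry over. Pictures are saved under pics/ and viewed, at most 14 in all, crops included, and the job is handed in when it is done.

```bash
mkdir -p pics; python3 - <<'E'
from bench import ctrl
import cv2,numpy as np
for n in("side","top"):
    cv2.imwrite(f"pics/{n}0.png",ctrl.read_camera(n)); p=ctrl.camera_params(n)
    print(n,[round(p[k],1) for k in("fx","fy","cx","cy")],np.round(p["D"],3),np.round(p["pose"],3).tolist())
p=ctrl.camera_params("wrist");print(p)
print(ctrl.current_eef_rot(),ctrl.current_t())
E
```

```text
side [513.5, 513.5, 320.3, 242.8] [-0.015  0.     0.     0.     0.   ] [[-0.934, 0.176, -0.31, 0.139], [-0.356, -0.441, 0.824, 1.015], [0.009, 0.88, 0.475, 0.46], [0.0, 0.0, 0.0, 1.0]]
top [500.0, 500.0, 324.2, 244.4] [0.036 0.    0.    0.    0.   ] [[0.021, 0.978, -0.207, 0.249], [-1.0, 0.02, -0.01, 0.31], [-0.006, 0.207, 0.978, 0.864], [0.0, 0.0, 0.0, 1.0]]
{'fx': 373.82464982902, 'fy': 373.82464982902, 'cx': 322.30382578746816, 'cy': 239.4115218447243, 'D': array([-0.06414362,  0.        ,  0.        ,  0.        ,  0.        ]), 'T_tool_cam': array([[ 8.19929794e-04,  9.60293069e-01,  2.78992025e-01,
         7.83142284e-02],
       [ 9.99999627e-01, -8.62904679e-04,  3.12263167e-05,
         1.94690603e-05],
       [ 2.70729939e-04,  2.78991896e-01, -9.60293418e-01,
        -1.69988364e-01],
       [ 0.00000000e+00,  0.00000000e+00,  0.00000000e+00,
         1.00000000e+00]])}
[[ 9.29478099e-01  3.68877187e-01 -2.91591155e-04]
 [ 3.68877286e-01 -9.29477532e-01  1.03216928e-03]
 [ 1.09716272e-04 -1.06694009e-03 -9.99999425e-01]] 0.1
```

View pics/top0.png

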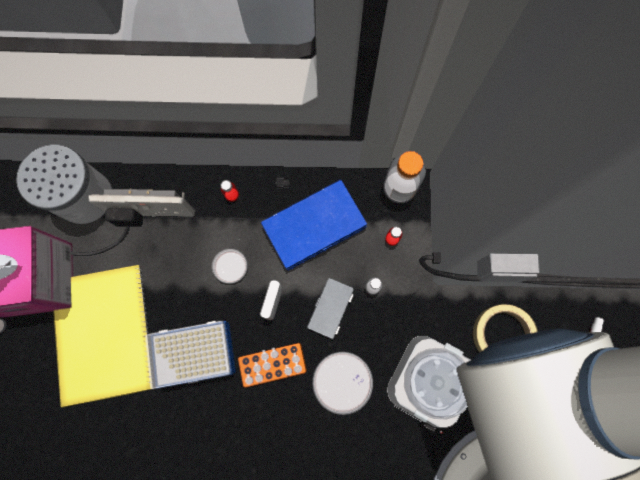

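View pics/side0.png

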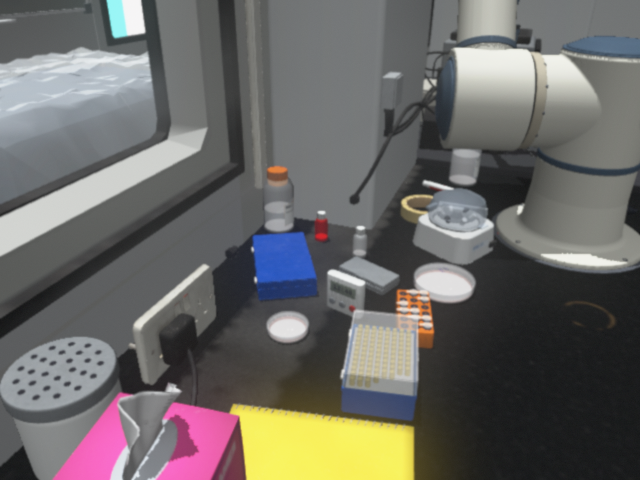

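```bash
cat > h.py <<'E'
from bench import ctrl
import cv2,numpy as np
def cam(n):
    p=ctrl.camera_params(n)
    K=np.array([[p["fx"],0,p["cx"]],[0,p["fy"],p["cy"]],[0,0,1]])
    if n=="wrist":
        T=np.eye(4);T[:3,:3]=ctrl.current_eef_rot();T[:3,3]=ctrl.current_tool_pos();T=T@p["T_tool_cam"]
    else: T=np.array(p["pose"])
    return K,np.array(p["D"]),T
def cast(c,uv,z):
    K,D,T=c
    u=cv2.undistortPoints(np.array(uv,float).reshape(-1,1,2),K,D)[:,0]
    d=np.c_[u[:,0],-u[:,1],-np.ones(len(u))]@T[:3,:3].T
    return T[:3,3]+d*((z-T[2,3])/d[:,2])[:,None]
def proj(c,P):
    K,D,T=c
    q=(np.array(P,float).reshape(-1,3)-T[:3,3])@T[:3,:3]*[1,-1,-1]
    return cv2.projectPoints(q,np.zeros(3),np.zeros(3),K,D)[0][:,0]
def blob(mask,near):
    "contour closest to the pixel near"
    mask=cv2.morphologyEx(mask.astype(np.uint8)*255,cv2.MORPH_OPEN,np.ones((3,3)))
    cs=[c for c in cv2.findContours(mask,cv2.RETR_EXTERNAL,cv2.CHAIN_APPROX_NONE)[0] if cv2.contourArea(c)>40]
    return max(cs,key=lambda c:cv2.pointPolygonTest(c,tuple(map(float,near)),True))
def rect(c,cnt,z):
    "min area rectangle of the outline cast on z: centre, (short,long), yaw of the long axis"
    P=cast(c,cnt.reshape(-1,2),z)[:,:2]
    (cx,cy),(w,h),a=cv2.minAreaRect((P*1000).astype(np.float32))
    if w>h: w,h,a=h,w,a+90
    return np.array([cx,cy])/1000,(w,h),(a+90)%180   # degrees of long axis from x, in 0..180
def down(yaw):
    "tool down; closing line (tool y) at yaw degrees from world x"
    a=np.radians(yaw);y=np.array([np.cos(a),np.sin(a),0]);z=np.array([0,0,-1.])
    return np.c_[np.cross(y,z),y,z]
E
python3 - <<'E'
from h import *
im=cv2.imread("pics/top0.png");hsv=cv2.cvtColor(im,cv2.COLOR_BGR2HSV);c=cam("top")
H,S,V=[hsv[...,i].astype(int) for i in range(3)]
print("box",rect(c,blob((H>105)&(H<130)&(S>150)&(V>60),(314,225)),.034))
g=(S<60)&(V>75)
for n,p,z in(("case",(330,307),.018),("dish",(229,266),.012),("timer",(271,299),.06),("vial",(374,287),.05)):
    b=blob(g,p);print(n,rect(c,b,z),cv2.boundingRect(b))
print("red",cast(c,[(230,190),(394,237)],.03))
# arm geometry
rows=[];rhs=[]
for r in(.4,.5,.6,.7,.8):
  for z in(.1,.3,.45):
    a=np.radians(-73.8);q=ctrl.ik([r*np.cos(a),r*np.sin(a),z],np.array(ctrl.current_eef_rot()))
    if q is None: continue
    q2,q3=np.radians(q[1]),np.radians(q[1]+q[2])
    # r = a+L1 s2+L2 s23 (+e c23); z = h+L1 c2+L2 c23 - e s23
    rows+=[[1,0,np.sin(q2),np.sin(q3),np.cos(q3)],[0,1,np.cos(q2),np.cos(q3),-np.sin(q3)]];rhs+=[r,z]
s=np.linalg.lstsq(np.array(rows),np.array(rhs),rcond=None);print(s[0],s[1])
E
```

```text
box (array([0.46080307, 0.33669769]), (98.40963745117188, 159.52854919433594), 120.25019073486328)
case (array([0.33960052, 0.35037952]), (110.26506042480469, 158.00035095214844), 74.67416381835938) (260, 258, 94, 80)
dish (array([0.40891641, 0.48771252]), (67.4496078491211, 102.89045715332031), 9.604635238647461) (207, 225, 41, 59)
timer (array([0.33510425, 0.34838831]), (104.7885513305664, 150.15298461914062), 74.67416381835938) (260, 258, 94, 80)
vial (array([0.36665686, 0.21396652]), (47.842689514160156, 70.49108123779297), 91.22081983089447) (366, 264, 44, 30)
red [[0.5193703  0.48504    0.03      ]
 [0.4410305  0.19991777 0.03      ]]
[ 0.00396678 -0.09456963  0.5940711   0.3842352   0.11693675] [1.9738948e-06]
```

```bash
python3 - <<'E'
from h import *
def rep(s): print(s,np.round(ctrl.current_tool_pos(),3),np.round(np.array(ctrl.current_eef_rot())[:,1],2),np.round(ctrl.current_contact_force(),1),ctrl.current_t())
ctrl.movej([-73.8,-25,113,0,92,0]);rep("tuck")
ctrl.movej([45,-25,113,0,92,0]);rep("swing")
R=down(60);P=[.40,.36,.32]
a=ctrl.ik(P,R);b=ctrl.ik(P,-R*[1,1,-1]);print(a,b)
ctrl.movej(min([q for q in(a,b) if q is not None],key=lambda q:abs(q[5])));rep("over")
c=cam("wrist");im=ctrl.read_camera("wrist");cv2.imwrite("pics/w1.png",im);np.save("w1.npy",c[2])
E
```

```text
tuck [ 0.095 -0.115  0.341] [ 0.28 -0.96 -0.  ] [-0.6  0.2  0.1] 1.925
swing [0.054 0.138 0.34 ] [ 0.71  0.71 -0.  ] [-0.5  0.4  0.3] 4.8167
[ 3.56286132e+01  1.60393483e+01  7.99716477e+01 -2.54444375e-14
  8.39890040e+01 -2.43713868e+01] [ 3.56286132e+01  1.60393483e+01  7.99716477e+01 -2.54444375e-14
  8.39890040e+01  1.55628613e+02]
over [0.399 0.36  0.321] [0.5  0.87 0.  ] [ 0.1 -0.   0. ] 6.3417
```

View pics/w1.png

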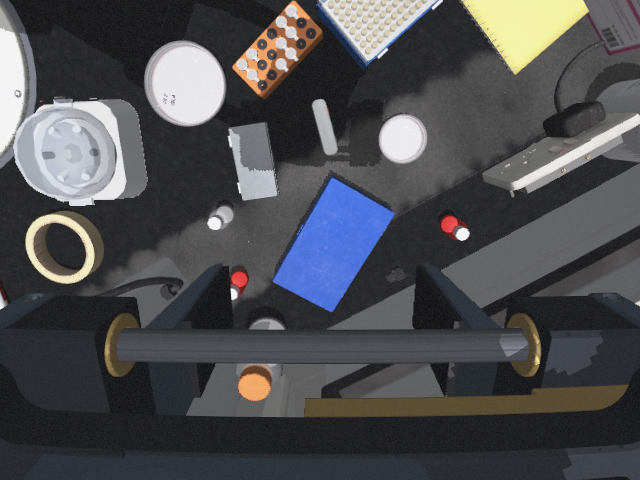

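```bash
python3 - <<'E'
from h import *
im=cv2.imread("pics/w1.png");hsv=cv2.cvtColor(im,cv2.COLOR_BGR2HSV);K,D,_=cam("wrist");c=(K,D,np.load("w1.npy"))
H,S,V=[hsv[...,i].astype(int) for i in range(3)]
b=blob((H>105)&(H<130)&(S>150)&(V>100),(334,244));print("box",rect(c,b,.034))
print(cv2.boxPoints(cv2.minAreaRect(b)).tolist())
g=(S<70)&(V>110)
for n,p,z in(("case",(260,180),.018),("dish",(402,138),.013),("timer",(320,110),.06),("vial",(220,215),.05)):
    b=blob(g,p);print(n,rect(c,b,z),cv2.boundingRect(b))
print("vialcap/base",cast(c,[(215,222)],.056),cast(c,[(226,208)],.0))
cr=im[80:260,180:460];cv2.imwrite("pics/w1c.png",cv2.resize(cr,None,fx=2.8,fy=2.8,interpolation=cv2.INTER_CUBIC))
E
```

```text
box (array([0.46011362, 0.33723907]), (93.52507781982422, 157.4842529296875), 120.32468032836914)
[[269.8741455078125, 279.3873291015625], [331.1551513671875, 175.4761199951172], [394.5634765625, 212.87078857421875], [333.282470703125, 316.781982421875]]
case (array([0.31857263, 0.30475992]), (48.449153900146484, 91.3138656616211), 158.43577575683594) (228, 123, 49, 78)
dish (array([0.38770657, 0.48183066]), (59.413902282714844, 60.162376403808594), 60.588191986083984) (379, 114, 49, 50)
timer (array([0.3276156 , 0.40380447]), (15.768303871154785, 61.418548583984375), 165.15550231933594) (312, 99, 26, 56)
vial (array([0.35556149, 0.2411163 ]), (23.515336990356445, 36.10463333129883), 107.19414520263672) (207, 206, 27, 24)
vialcap/base [[0.35639973 0.23545061 0.056     ]] [[0.35124744 0.23819749 0.        ]]
```

View pics/w1c.png

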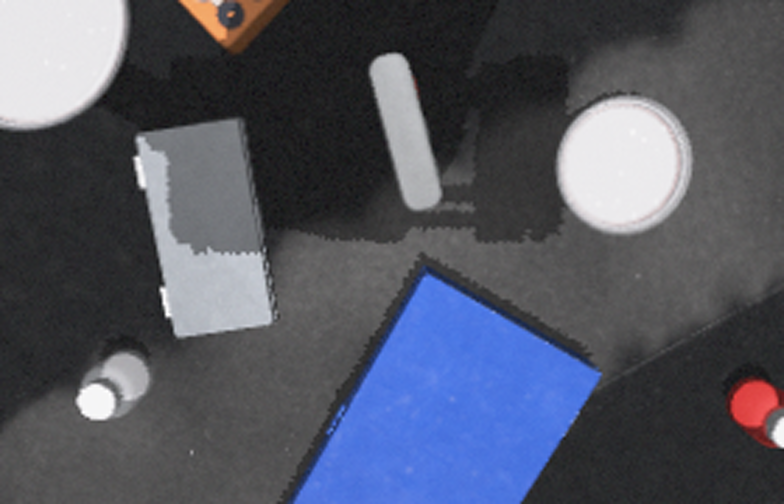

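```bash
cat >> h.py <<'E'
def rep(s): print(s,np.round(ctrl.current_tool_pos(),4),"F",np.round(ctrl.current_contact_force(),1),"w",round(ctrl.current_grip_width()*91,1),"gf",round(ctrl.current_grasp_force(),1),"q6",round(ctrl.current_q()[5]),"t",round(ctrl.current_t(),1))
BOX=np.array([.4601,.3372]);BY=120.3
def onbox(d,e=0):
    "point d m from the box centre toward the left end, e across (+ = away from robot)"
    a=np.radians(BY);return BOX+d*np.array([np.cos(a),np.sin(a)])+e*np.array([np.sin(a),-np.cos(a)])
def pick(xy,yaw,ztip,open_,hover=.12,lift=.16,R=None):
    R=down(yaw) if R is None else R
    ctrl.goto([*xy,hover],R);ctrl.command_gripper(open_)
    hit=ctrl.move_l([*xy,ztip],vel=.08,contact_N=8);rep("down hit=%s"%hit)
    ctrl.command_gripper(0);rep("shut")
    ctrl.move_l([*xy,lift],vel=.12);rep("lift")
def place(xy,yaw,ztip,open_,hover=.16,R=None):
    R=down(yaw) if R is None else R
    ctrl.goto([*xy,hover],R);ctrl.move_l([*xy,ztip+.012],vel=.1)
    hit=ctrl.move_l([*xy,ztip-.004],vel=.015,contact_N=4);rep("set hit=%s"%hit)
    ctrl.command_gripper(open_);ctrl.sleep(.2);rep("open")
    ctrl.move_l([*xy,hover],vel=.12)
def snap(name,n="wrist"):
    c=cam(n);im=ctrl.read_camera(n);cv2.imwrite(f"pics/{name}.png",im);np.save(f"{name}.npy",c[2]);return im,c
E
python3 - <<'E'
from h import *
pick((.3186,.3048),68.4,.003,.75)
place(onbox(.056),BY,.037,.75)
R=down(BY)
ctrl.goto([*onbox(.04),.2],R);snap("w2");rep("")
E
```

```text
down hit=False [0.3188 0.3049 0.0033] F [-0.  -0.5 -0.3] w 68.4 gf 0.0 q6 -32 t 9.4
shut [0.3187 0.3049 0.0031] F [-0.4  1.3  5.2] w 45.6 gf 30.0 q6 -32 t 9.9
lift [0.3183 0.3046 0.1595] F [ 0.1  0.  -0.1] w 45.7 gf 30.0 q6 -32 t 11.4
set hit=True [0.4318 0.3855 0.0371] F [-0.4 -0.1  7.8] w 45.7 gf 30.0 q6 -84 t 14.3
open [0.4315 0.3853 0.0368] F [ 0.8  0.2 -0.7] w 68.2 gf 0.0 q6 -84 t 15.0
 [0.4399 0.3715 0.1997] F [ 0.   0.1 -0.4] w 68.4 gf 0.0 q6 -86 t 16.6
```

View pics/w2.png

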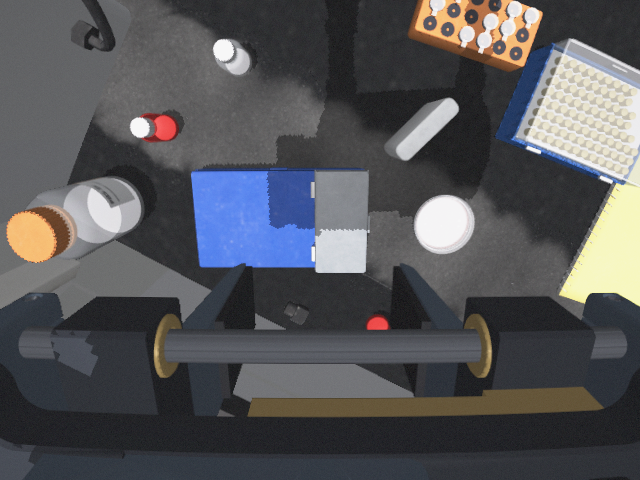

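```bash
python3 - <<'E'
from h import *
im=cv2.imread("pics/w2.png");hsv=cv2.cvtColor(im,cv2.COLOR_BGR2HSV);K,D,_=cam("wrist");c=(K,D,np.load("w2.npy"))
H,S,V=[hsv[...,i].astype(int) for i in range(3)]
def loc(P):
    a=np.radians(BY);d=np.asarray(P)[...,:2]-BOX
    return np.round(1000*np.stack([d@[np.cos(a),np.sin(a)],d@[np.sin(a),-np.cos(a)]],-1),1)
blue=blob((H>105)&(H<130)&(S>150)&(V>60),(230,220));P=loc(cast(c,blue.reshape(-1,2),.034));print("lid along/across pct",np.percentile(P,[1,5,50,95,99],axis=0).T)
g=(S<80)&(V>75)
b=blob(g,(340,250));P=loc(cast(c,b.reshape(-1,2),.052));r=rect(c,b,.052);print("case",r,loc(r[0]),np.percentile(P,[1,5,50,95,99],axis=0).T)
g=(S<70)&(V>120)
for n,p,z in(("dish",(443,223),.013),("timer",(423,128),.06)):
    b=blob(g,p);print(n,rect(c,b,z))
print("vial cap",cast(c,[(223,50)],.056),cast(c,[(238,63)],.0))
cv2.imwrite("pics/w2c.png",cv2.resize(im[30:300,170:480],None,fx=2.2,fy=2.2,interpolation=cv2.INTER_CUBIC))
E
```

```text
lid along/across pct [[-78.672 -78.3   -23.6    31.3    32.1  ]
 [-47.3   -46.7    -6.5    45.6    45.7  ]]
case (array([0.3629093 , 0.48463171]), (255.52870178222656, 305.0524597167969), 133.3323631286621) [176.3  -9.5] [[  30.1    33.5   232.8   335.05  349.69]
 [-152.58 -141.65  -11.1    76.5    86.94]]
dish (array([0.38775671, 0.48119031]), (60.37012481689453, 60.92125701904297), 34.17206573486328)
timer (array([0.32728543, 0.40112784]), (19.685775756835938, 61.40846252441406), 166.0332794189453)
vial cap [[0.357249   0.23366398 0.056     ]] [[0.3578342  0.23351572 0.        ]]
```

View pics/w2c.png

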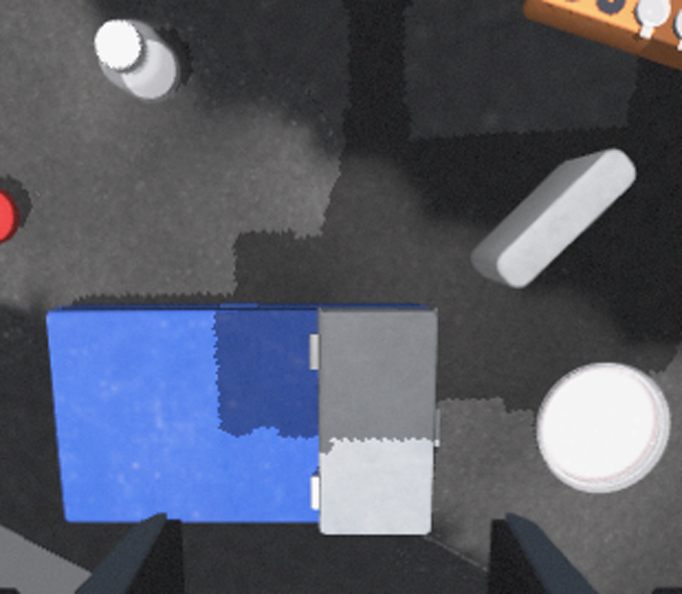

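```bash
python3 - <<'E'
from h import *
K,D,_=cam("wrist");c=(K,D,np.load("w2.npy"))
a=np.radians(BY);d=cast(c,[(315.5,170),(368.2,170.5),(365.9,272.7),(315.5,272.7)],.052)[:,:2]-BOX
print(np.round(1000*np.c_[d@[np.cos(a),np.sin(a)],d@[np.sin(a),-np.cos(a)]],1))
E
```

```text
[[ 34.1 -47.3]
 [ 78.6 -46.9]
 [ 79.6  45.4]
 [ 33.6  45.4]]
```

```bash
python3 - <<'E'
from h import *
pick((.3877,.4815),BY,.003,.92)
place(onbox(.0555,-.001),BY,.055,.9)
ctrl.goto([*onbox(.03),.2],down(BY));im,c=snap("w3");rep("")
hsv=cv2.cvtColor(im,cv2.COLOR_BGR2HSV)
b=blob((hsv[...,1]<70)&(hsv[...,2]>170),proj(c,[[*onbox(.056),.064]])[0]);r=rect(c,b,.066);print(r,r[0]-onbox(.0555,-.001),r[0]-BOX)
E
```

```text
down hit=False [0.3879 0.4817 0.0035] F [-0.9  0.3 -0. ] w 84.1 gf 0.0 q6 -75 t 19.2
shut [0.3878 0.4816 0.0031] F [0.  0.1 3.3] w 58.9 gf 30.0 q6 -75 t 19.8
lift [0.3874 0.4812 0.1593] F [-0.   0.  -0.9] w 59.0 gf 30.0 q6 -75 t 21.2
set hit=True [0.4312 0.3846 0.0551] F [-1.   0.2  6.8] w 59.1 gf 30.0 q6 -84 t 23.6
open [0.4309 0.3844 0.0548] F [0.4 0.2 0.8] w 82.1 gf 0.0 q6 -84 t 24.3
 [0.4449 0.3629 0.1995] F [ 0.3  0.4 -0.6] w 82.1 gf 0.0 q6 -87 t 25.7
(array([0.43520627, 0.38747177]), (58.142913818359375, 69.99211120605469), 30.224807739257812) [0.00397095 0.00285785] [-0.02489373  0.05027177]
```

View pics/w3.png

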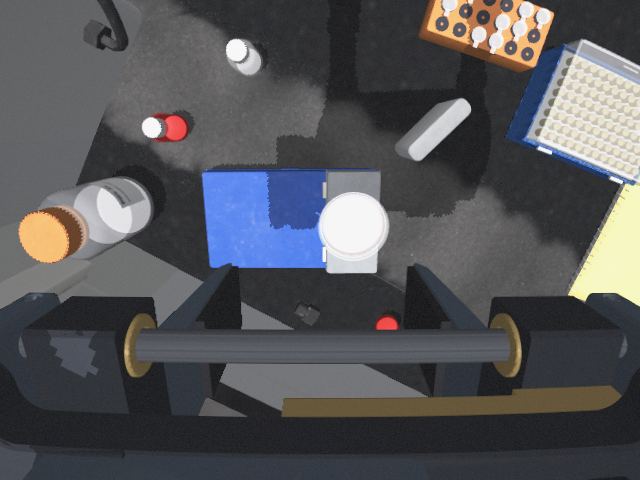

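```bash
python3 - <<'E'
from h import *
from scipy.spatial.transform import Rotation as Ro
K,D,_=cam("wrist");c=(K,D,np.load("w3.npy"))
a=np.radians(BY);d=cast(c,[(353.7,225)],.065)[:,:2]-BOX
print("dish",np.round(1000*np.c_[d@[np.cos(a),np.sin(a)],d@[np.sin(a),-np.cos(a)]],1),"vial",cast(c,[(236,49)],.056))
y=BY-90;R0=down(y);ax=R0[:,1]
R=max([Ro.from_rotvec(ax*np.radians(s)).as_matrix()@R0 for s in(8,-8)],key=lambda R:-R[1,2]*-1 if 0 else -(R[1,2]))
print("tool z",R[:,2])   # should point down and toward -y (wrist leans to +y)
for P in([.357,.2345,.16],[.357,.2345,.011],[*onbox(-.047,-.001),.16],[*onbox(-.047,-.001),.045]):
    print(np.round(ctrl.ik(P,R),1),np.round(ctrl.ik(P,R0),1))
E
```

```text
dish [[56.1 -3. ]] vial [[0.35647408 0.23342701 0.056     ]]
tool z [ 0.07021667 -0.12016144 -0.99026807]
[ 31.9  17.6 107.3  -9.7  55.8   7.1] [ 25.3  16.9 107.7  -0.   55.5  -5. ]
[ 31.9  34.  115.3 -15.3  31.8  14.7] [ 25.3  33.4 116.   -0.   30.6  -5. ]
[30.5 27.4 89.  -8.9 63.8  4.1] [25.5 27.  89.3 -0.  63.7 -4.8]
[ 30.5  36.5  94.7 -10.6  49.3   7.1] [25.5 36.  95.  -0.  48.9 -4.8]
```

```bash
python3 - <<'E'
from h import *
from scipy.spatial.transform import Rotation as Ro
R0=down(BY-90)
R=min([Ro.from_rotvec(R0[:,1]*np.radians(s)).as_matrix()@R0 for s in(8,-8)],key=lambda R:R[1,2])
pick((.3568,.2342),0,.011,.5,hover=.16,R=R)
place(onbox(-.047,-.001),0,.045,.5,hover=.17,R=R)
ctrl.goto([*onbox(.0),.24],down(BY));im,c=snap("w4");rep("")
E
```

```text
down hit=False [0.357  0.2343 0.0113] F [-0.   0.8  0.7] w 45.1 gf 0.0 q6 15 t 29.9
shut [0.3569 0.2342 0.0111] F [-0.4  0.2  2.6] w 24.4 gf 30.0 q6 15 t 30.4
lift [0.3565 0.234  0.1595] F [-0.1  0.1 -0.7] w 24.7 gf 30.0 q6 7 t 31.8
set hit=True [0.4829 0.2961 0.0451] F [-0.4 -1.1  6.9] w 24.5 gf 30.0 q6 7 t 34.5
open [0.4826 0.2959 0.0448] F [-0.  -0.8  0.2] w 45.5 gf 0.0 q6 7 t 35.2
 [0.46   0.3371 0.2397] F [-0.3  0.4 -0.2] w 45.7 gf 0.0 q6 -90 t 37.9
```

View pics/w4.png

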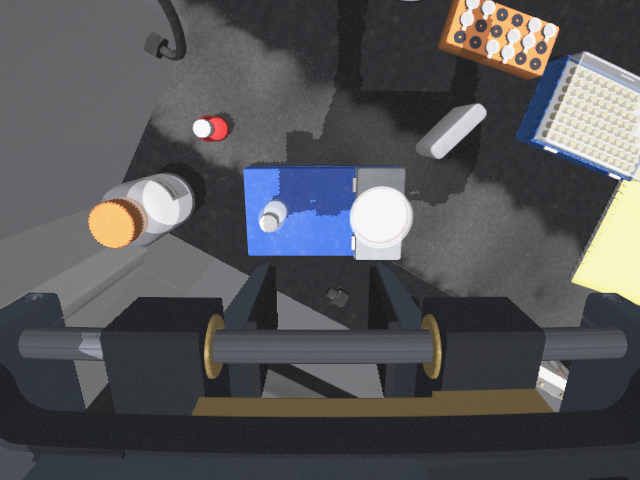

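```bash
python3 - <<'E'
from h import *
K,D,_=cam("wrist")
for n,s in(("w1",(325,127)),("w2",(435,123)),("w3",(445,123)),("w4",(460,125))):
    im=cv2.imread(f"pics/{n}.png");hsv=cv2.cvtColor(im,cv2.COLOR_BGR2HSV);c=(K,D,np.load(n+".npy"))
    for t in(120,140,155,165):
        r=rect(c,blob((hsv[...,1]<70)&(hsv[...,2]>t),proj(c,[[.3276,.403,.06]])[0]),.06);print(n,t,np.round(r[0],4),np.round(r[1],1),round(r[2],1))
E
```

```text
w1 120 [0.3275 0.4038] [15.5 61.1] 165.3
w1 140 [0.3273 0.4038] [15.2 60.8] 165.2
w1 155 [0.3273 0.4038] [14.4 59.9] 165.4
w1 165 [0.3272 0.4036] [14.1 59.9] 164.8
w2 120 [0.3273 0.4011] [19.7 61.4] 166.0
w2 140 [0.3277 0.4031] [15.6 60.5] 166.1
w2 155 [0.3277 0.4031] [15.1 60.5] 165.2
w2 165 [0.3277 0.4031] [14.9 60.3] 165.4
w3 120 [0.3272 0.4005] [20.9 61.3] 166.2
w3 140 [0.3276 0.4029] [15.6 60.5] 165.3
w3 155 [0.3277 0.4031] [15.2 60.5] 165.5
w3 165 [0.3276 0.4031] [14.8 60.5] 165.2
w4 120 [0.327  0.3999] [22.4 60.8] 166.5
w4 140 [0.3277 0.4027] [15.6 60.9] 165.3
w4 155 [0.3277 0.4028] [15.2 60.7] 165.4
w4 165 [0.3275 0.4029] [15.  60.2] 165.2
```

```bash
python3 - <<'E'
from h import *
K,D,_=cam("wrist");c=(K,D,np.load("w1.npy"))
im=cv2.imread("pics/w1.png");hsv=cv2.cvtColor(im,cv2.COLOR_BGR2HSV)
b=blob((hsv[...,0]<18)&(hsv[...,1]>150)&(hsv[...,2]>60),(270,80))
a=np.radians(165.3)
for z in(0.,.04):
    d=cast(c,b.reshape(-1,2),z)[:,:2]-[.3276,.4032]
    s=d@[np.cos(a),np.sin(a)];t=d@[-np.sin(a),np.cos(a)]
    m=abs(t)<.025;print(z,"nearest along",s[m].min() if m.any() else None,s.min())
E
```

```text
0.0 nearest along None -0.18374184457898107
0.04 nearest along None -0.16907355671871704
```

```bash
python3 - <<'E'
from h import *
K,D,_=cam("wrist");c=(K,D,np.load("w1.npy"))
a=np.radians(165.3)
for z in(0.,.04):
    d=cast(c,[(262,97),(233,68),(321,35),(290,2)],z)[:,:2]-[.3276,.4032]
    print(z,np.round(np.c_[d@[np.cos(a),np.sin(a)],d@[-np.sin(a),np.cos(a)]],3))
E
```

```text
0.0 [[ 0.057  0.064]
 [ 0.099  0.089]
 [ 0.106 -0.025]
 [ 0.151  0.001]]
0.04 [[ 0.052  0.059]
 [ 0.09   0.082]
 [ 0.097 -0.023]
 [ 0.138  0.001]]
```

```bash
python3 - <<'E'
from h import *
pick((.3276,.4032),-14.7,.016,.88,hover=.14,lift=.18)
place(onbox(-.002,-.001),BY-90,.050,.85,hover=.19)
ctrl.goto([*onbox(.02),.28],down(BY));im,c=snap("w5");rep("")
cv2.imwrite("pics/w5c.png",cv2.resize(im[120:300,200:460],None,fx=2.8,fy=2.8,interpolation=cv2.INTER_CUBIC))
im,_=snap("s5","side");cv2.imwrite("pics/s5c.png",cv2.resize(im[150:330,200:440],None,fx=2.8,fy=2.8,interpolation=cv2.INTER_CUBIC))
E
```

```text
down hit=False [0.3278 0.4034 0.0164] F [-0.1 -1.2  0.5] w 80.0 gf 0.0 q6 59 t 42.6
shut [0.3277 0.4033 0.0161] F [-0.3 -0.6  4.1] w 61.9 gf 30.0 q6 59 t 43.0
lift [0.3273 0.4029 0.1794] F [-0.5 -0.1 -1.1] w 61.8 gf 30.0 q6 59 t 44.6
set hit=True [0.4602 0.3349 0.0501] F [-1.4 -1.4  6.9] w 61.6 gf 30.0 q6 0 t 47.8
open [0.4598 0.3347 0.0498] F [ 0.2 -0.  -0.2] w 77.1 gf 0.0 q6 0 t 48.4
 [0.4499 0.3543 0.2796] F [-0.5  0.3 -0.6] w 77.1 gf 0.0 q6 -88 t 51.2
```

View pics/w5c.png

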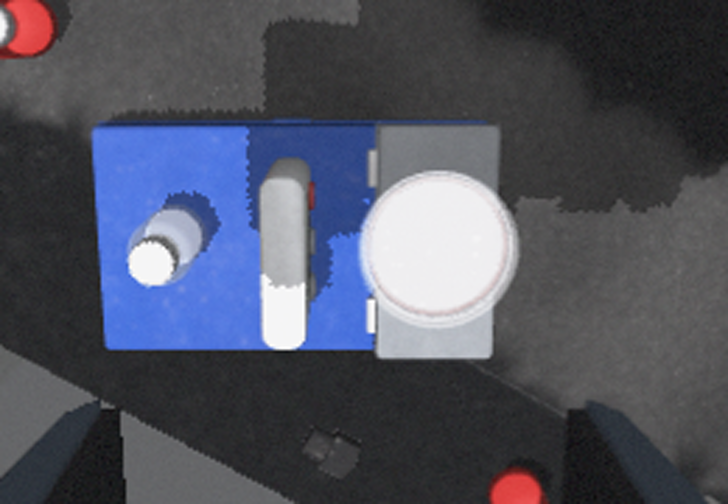

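View pics/s5c.png

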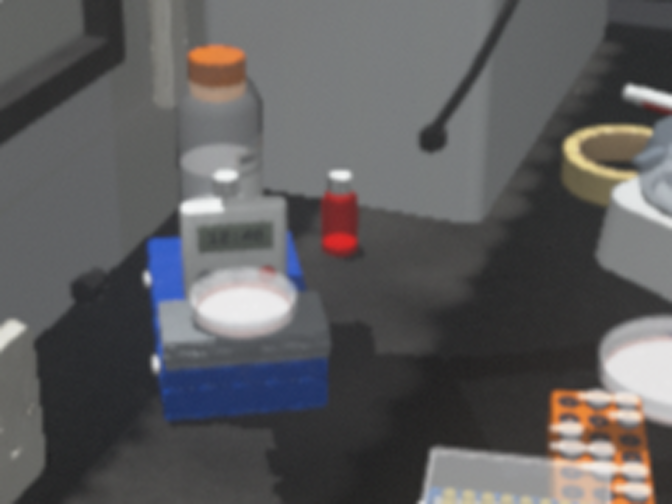

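```bash
python3 - <<'E'
from h import *
K,D,_=cam("wrist");c=(K,D,np.load("w5.npy"));a=np.radians(BY)
for n,p,z in(("dish",(439,249),.066),("timer",(284,262),.094),("t1",(284,176),.094),("t2",(284,350),.094),("vial",(153,262),.090)):
    d=cast(c,[np.array(p)/2.8+[200,120]],z)[0,:2]-BOX
    print(n,np.round(1000*np.array([d@[np.cos(a),np.sin(a)],d@[np.sin(a),-np.cos(a)]]),1))
E
```

```text
dish [56.2 -1.8]
timer [-0.1 -2.9]
t1 [  0.4 -32.7]
t2 [-0.6 29. ]
vial [-46.4  -2.1]
```

```bash
python3 -c "
from bench import ctrl
print(ctrl.sign_off(),ctrl.current_t())"
```

```text
the job is handed in; nothing more can be done
the job is handed in; nothing more can be done
```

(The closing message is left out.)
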